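# Fit the second counter shoe to the bangle bender

## Task

On the goldsmith's bangle bender, fit the loose white nylon counter shoe beside the one already fitted: flat back against the fence, nose towards the screw, its hole over the bare locating pin, pushed down until it sits flat on the bed. The pin is clamped by hand somewhere along its slot, so find it by feel: rest the shoe lightly on it and nudge it along the fence until it drops, without forcing it, because nylon bruises. Leave the other things where they are and let go of the shoe.

Things in the scene. Friction and masses are not known exactly. Their poses are not given: they have to be found in the camera images.
- shoe: The loose white nylon counter shoe to fit: 58 mm deep (x), 52 mm wide (y), 28 mm high, about 100 g. Origin: centre of its underside, z up. Flat back at x = +29 mm; nose with corners of 12 mm radius at x = -29 mm. Sides y = +-26 mm are flat from x = -17 to +29 mm: grip there. Starts on the bench right of the bender, upright, its x axis within 0.5 rad of world x.
- shoe_hole (a point): Centre of the lower mouth of the loose shoe's 12 mm hole, which runs straight down through the shoe at its x = +6 mm, y = 0, 23 mm from the back face.
- bender: Bangle bender, bolted down: steel bed 170 (x) x 250 (y) x 12 mm. Origin: centre of the bed's underside, on the bench. Screw ram along x at y = 0: nose at x = -7 mm, green nut block from x = -62 to -30 mm rising 42 mm above the bed, T-handle at x = -155 mm. Right shoe belongs at bender x = +34 mm, shoe axes along bender axes. Left shoe (white, same shape) is fitted at x = +34, y = +58 mm.
- fence (a point): Middle of the green fence's foot, on the bed's top, at the face the shoes lean on: bender x = +63, y = 0, z = +12 mm. The face looks to bender -x; the fence runs 115 mm to either side along y, is 14 mm thick and rises 20 mm above the bed.
- slot (a point): Centre, on the bed's top, of the right-hand pin's slot (bender x = +40, y = -58, z = +12 mm). The slot is 11 mm wide, 35 mm long along bender y. The steel pin is clamped fast in it, standing up from the bed, its axis 23 mm from the fence face and anywhere up to 12.5 mm either way from this point along y; where, is not reported.
- left_pin (a point): Top of the left pin, inside the fitted left shoe's hole (bender x = +40, y = +58, z = +25 mm). The right pin is the same: 10 mm diameter, 13 mm above the bed, top edge bevelled 1 mm. A shoe resting on it has its underside 13 mm above the bed; with the hole within about 1 mm of the pin's axis it goes down to the bed.
- black_shoe: a black nylon shoe of the same outside size with a larger hole, for another bender, loose on the bench; leave it alone. Origin at the centre of its underside
- dapping_block: a brass dapping block, a 50 mm cube with round hollows, loose on the bench; leave it alone. Origin at the centre of its underside
- bench_block: a steel bench block on a black rubber foot, 75 x 75 x 32 mm, loose on the bench beyond; leave it alone. Origin at the centre of its underside

How it is judged:
By the outcome, as a careful person would: the job done as asked, in the order asked, and still so for the second after the job is handed in, with the robot touching nothing.
It also fails if it takes over 61 s, if anything falls off the work surface, if the arm or the gripper's body presses on something with over 40 N, if the wrist force passes 120 N, or if a joint passes its speed limit or range.

## Robot

A 6-joint arm with a two-finger parallel gripper is mounted at the origin on the work surface. World frame = base frame: x ahead of the robot, y to its left, z up, the work surface at z = 0. Lengths are in m, angles in degrees, forces in N, time in s.
With the tool pointing down it reaches from about 0.375 to 0.9 m from the base axis. Payload 3.1 kg.
Tool frame: the origin (TCP) lies midway between the tips of the shut fingers; the grasp point (between the pads) lies 19 mm behind it; y points along the fingers, x is the direction in which the jaws open and shut, and the axes are right-handed (so a half turn about y gives the same grasp; the last joint's range is limited). The gripper opens to 87 mm and grips with 3 to 60 N. Pads are 19 mm wide; open, the fingers measure 117 mm over their backs; the gripper's body (75 mm by 190 mm) begins 51 mm behind the grasp point.
Start: joints at [-75.258, 30.224, 82.088, -0, 67.689, -10.227], TCP at [0.264, -0.567, 0.223] pointing down, gripper open.
Joint ranges: [-176.69, 176.69], [-43.24, 126.21], [12.49, 139.97], [-82, 262], [0, 151.66], [-163.58, 163.58]. Speed limits (degrees/s): [159.86, 159.86, 180, 180, 180, 180].

## Interface

Orientations are given as a 3x3 rotation matrix whose columns are the frame's x, y, z axes.
In Python, from rig import bot, optics, spotter gives the robot as it stands. The module is installed in compiled form; this text tells all that it offers.
- The arm moves only by the shell command python3 -m inch 'ROWS' [OPENING]. ROWS is JSON, a list of rows, each a list of 2 entries, a list of its own where there are three numbers: the shift along the tool's x, y, z in m, then the turn about the tool's y in units of 5 degrees (1.0 is 5 degrees). In form: [[[tx, ty, tz], yaw], ...]. A call has 1 to 12 rows; each row is the pose to reach, as a shift and turn from the pose commanded when the call began, along the tool's axes at that moment; what a row does not reach only later rows make up. A row lasts 1/12 s, in which the tool goes at most 41.7 mm and 7.16 degrees, less where a joint would pass 70% of its speed; a pose out of reach is approached as far as the arm can. A call with a gripper value outside its range is refused whole. OPENING is the gripper command: -1 is fully open, 1 is shut, values between are in proportion, set as the call begins (- or left out, the last holds). The fingers move at their own pace and stop on an object; the grip force is fixed at half the most. Time passes only in rows, so rows that repeat a pose let the fingers close. It gives the time, the measured TCP pose, the force and the opening at its end, in the units of the state.
- bot.read_state(): the state, without advancing time (a new reading comes with each control period).
- optics.capture(name): name is "side" or "top" or "wrist"; returns a dict with "pixels" (420x560x3 uint8, red, green, blue), "z_map" (420x560 float32, m along the optical axis (not along the pixel's ray), 0 where there is no reading), "mtx" (3x3 intrinsics, pixels), "world_from_camera" (4x4, takes a point from camera to world coordinates). Camera axes: x right, y down, z forward; pixel columns grow to the right and rows downward; lengths in m; the calibration is good to about 2 mm. A picture is of the moment at which its call begins.
- bot.hand_in(): hands the job in, once; it reports no verdict.
Trained networks look in the newest picture that a camera, given by its name, has taken for a name from the list of things; names that differ only in an ending like _2 or _b are one class to them, and where a whole thing is asked for, a point or a joint stands for the part that bears it (a point fixed in the world has none). Each returns a list of dicts, best first, with "confidence" (0 to 1); they miss things now and then, are a little off and sometimes report something else, mostly with a low value. They report only what shows in the picture. A call takes as long as a camera call.
- spotter.find_in(camera, query): "location" ([x, y, z] in m, in world coordinates, good to about 4 mm: the middle of the surface that is visible of it).
- spotter.masks_of(camera, query): "pixels" (420x560 bool, what is visible of it).
The state is a dict: "time_s": time; "joint_positions": joint angles; "qvel": joint speeds; "tau": joint torques, N m; "position": TCP position; "tcp_rot": TCP orientation; "force": force on the tool from outside, world axes, zero at the start; "moment": the same for the moment, N m; "opening": opening from 0.0 (shut) to 1.0 (fully open).
Only numpy, scipy, OpenCV 4.12 (cv2) and the standard library are available. Lean on these libraries where they do the work, as an engineer would, in place of code of your own. Each camera call takes 0.05 s, during which the arm holds its last target. There are 200 camera calls.

## Working session

There is one attempt and no reset: what is moved stays moved. The work goes in short steps, Python scripts to look and compute and a shell command to move; the robot and the scene stay as the last step left them, time stands still between calls to the robot, and variables do not carry over. Pictures are saved under pics/ and viewed, and the job is handed in when it is done.

```bash
mkdir -p pics; cat > h.py <<'E'
from rig import bot, optics, spotter
import numpy as np, cv2
def cap(n,f=None):
    c=optics.capture(n)
    if f: cv2.imwrite(f'pics/{f}.png',c['pixels'][:,:,::-1])
    return c
def cloud(c):
    z=c['z_map']; K=c['mtx']; v,u=np.indices(z.shape)
    P=np.stack([(u-K[0,2])/K[0,0]*z,(v-K[1,2])/K[1,1]*z,z],-1)
    T=c['world_from_camera']; W=P@T[:3,:3].T+T[:3,3]; W[z==0]=np.nan
    return W
def st():
    s=bot.read_state(); print(round(s['time_s'],2),np.round(s['position'],4),np.round(s['force'],1),np.round(s['moment'],2),round(s['opening'],3)); return s
E
python3 - <<'E'
from h import *
s=st(); print(np.round(s['tcp_rot'],3))
for n in ['top','side','wrist']:
    c=cap(n,n+'0'); W=cloud(c)
    for q in ['shoe','bender','fence','slot','left_pin','black_shoe','dapping_block','bench_block','shoe_hole']:
        print(n,q,[(np.round(d['location'],3).tolist(),round(d['confidence'],2)) for d in spotter.find_in(n,q)][:3])
E
```

```text
0.0 [ 0.2637 -0.5659  0.2216] [0.6 0.5 0.1] [ 0.   -0.06 -0.01] 1.0
[[ 0.422 -0.001  0.907]
 [-0.907  0.002  0.422]
 [-0.002 -1.     0.   ]]
top shoe [([0.589, -0.228, 0.024], 0.75)]
top bender [([0.535, 0.143, 0.011], 0.68)]
top fence [([0.537, 0.146, 0.011], 0.6), ([0.588, -0.23, 0.025], 0.38)]
top slot [([0.531, 0.144, 0.009], 0.73)]
top left_pin [([0.535, 0.147, 0.011], 0.66)]
top black_shoe [([0.453, -0.278, 0.03], 0.7), ([0.694, -0.059, 0.029], 0.35)]
top dapping_block [([0.445, -0.123, 0.049], 0.63), ([0.447, -0.277, 0.027], 0.51)]
top bench_block [([0.693, -0.061, 0.028], 0.65)]
top shoe_hole [([0.592, -0.229, 0.031], 0.91)]
side shoe [([0.594, -0.22, 0.028], 0.9)]
side bender [([0.537, 0.172, 0.011], 0.91)]
side fence [([0.534, 0.177, 0.012], 0.77), ([0.448, -0.108, 0.054], 0.58)]
side slot [([0.535, 0.169, 0.01], 0.72)]
side left_pin [([0.531, 0.168, 0.01], 0.69)]
side black_shoe [([0.45, -0.271, 0.028], 0.61)]
side dapping_block [([0.451, -0.107, 0.053], 0.88), ([0.537, 0.174, 0.012], 0.31)]
side bench_block [([0.693, -0.05, 0.033], 0.75)]
side shoe_hole [([0.59, -0.22, 0.028], 0.67)]
wrist shoe []
wrist bender []
wrist fence []
wrist slot []
wrist left_pin []
wrist black_shoe []
wrist dapping_block []
wrist bench_block []
wrist shoe_hole []
```

View pics/top0.png

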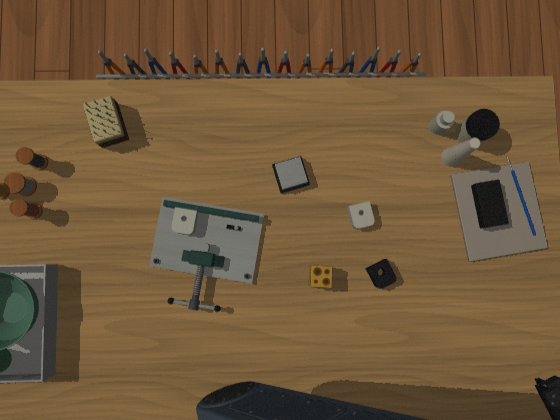

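View pics/side0.png

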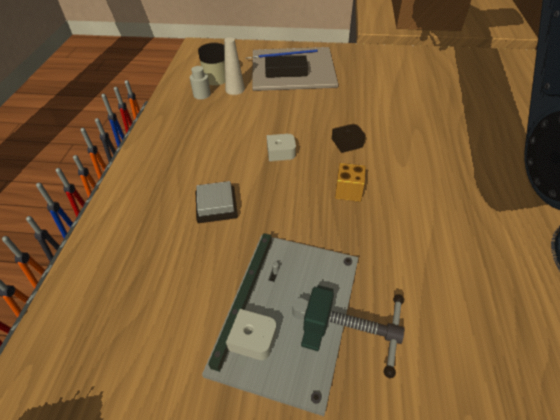

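```bash
cat > m.py <<'E'
from h import *
def rect(P): 
    r=cv2.minAreaRect((P*1000).astype(np.float32)); return np.round(r[0],1),np.round(r[1],1),round(r[2],1)
for n in ['top','side']:
    c=cap(n); W=cloud(c); rgb=c['pixels'].astype(int); x,y,z=W[...,0],W[...,1],W[...,2]
    g=(rgb[...,1]>rgb[...,0]+8)&(abs(y-.14)<.2)&(abs(x-.55)<.15)
    f=g&(abs(z-.032)<.006)&(x>.56); print(n,'fence top',f.sum(),rect(W[f][:,:2]),np.median(z[f]))
    w=(rgb.min(-1)>105)
    ls=(abs(z-.040)<.005)&(abs(y-.19)<.06)&(abs(x-.57)<.06)&~g; print('left shoe',ls.sum(),rect(W[ls][:,:2]),np.median(z[ls]))
    b=(abs(z-.012)<.006)&(abs(y-.14)<.17)&(abs(x-.53)<.12)
    b=cv2.morphologyEx(b.astype(np.uint8),cv2.MORPH_OPEN,np.ones((3,3)))>0
    print('bed',rect(W[b][:,:2]),np.median(z[b]))
    s=(abs(z-.028)<.005)&(abs(y+.225)<.05)&(abs(x-.59)<.05); print('shoe',s.sum(),rect(W[s][:,:2]),np.median(z[s]))
    v,u=np.where(s); print(u.min(),u.max(),v.min(),v.max())
    crop={'top':(140,270,120,420),'side':(110,400,180,400)}[n]
    k=c['pixels'][crop[0]:crop[1],crop[2]:crop[3],::-1]; k=cv2.resize(k,None,fx=2.6 if n=='top' else 2,fy=2.6 if n=='top' else 2,interpolation=cv2.INTER_CUBIC); cv2.imwrite(f'pics/{n}1.png',k)
    d={'top':(235,228),'side':(275,270)}[n]; 
    print('slot',np.round(W[d[1],d[0]],4), 'hole px',[np.round(W[a],3).tolist() for a in ([(218,184)] if n=='top' else [(329,248)])])
E
python3 m.py
```

```text
top fence top 506 (array([611.4, 129.2]), array([229.9,  14.2]), 79.4) 0.032026226267986235
left shoe 597 (array([570.6, 185.3]), array([137.1,  68.2]), 18.9) 0.03974610067461426
bed (array([542.7, 142.6]), array([250.8, 170.2]), 79.5) 0.01193282474482793
shoe 495 (array([ 595., -233.]), array([58.1, 53.1]), 12.8) 0.02751027147195173
348 374 201 228
slot [0.5687 0.0725 0.0239] hole px [[0.595, 0.194, 0.025]]
side fence top 715 (array([610.5, 129.8]), array([225.2,  12.9]), 79.1) 0.0312268449525005
left shoe 1665 (array([563.1, 180.8]), array([123.5,  71.4]), 17.0) 0.03900723415336815
bed (array([541. , 140.3]), array([251.7, 170.2]), 79.2) 0.011297897484351282
shoe 453 (array([ 593.6, -234.6]), array([57.8, 54.9]), 12.1) 0.027041509368067707
267 295 134 151
slot [0.5688 0.0741 0.013 ] hole px [[0.593, 0.185, 0.028]]
```

View pics/top1.png

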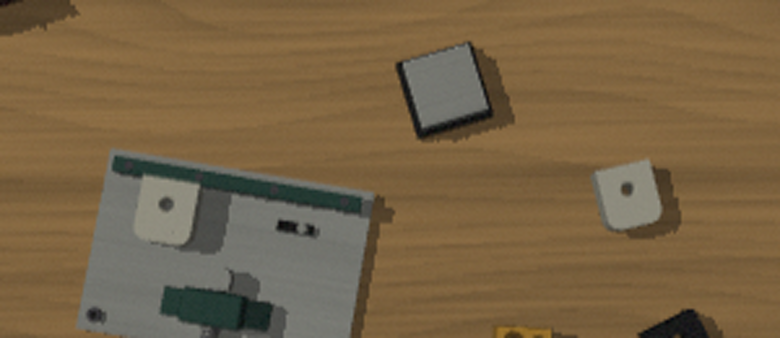

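View pics/side1.png

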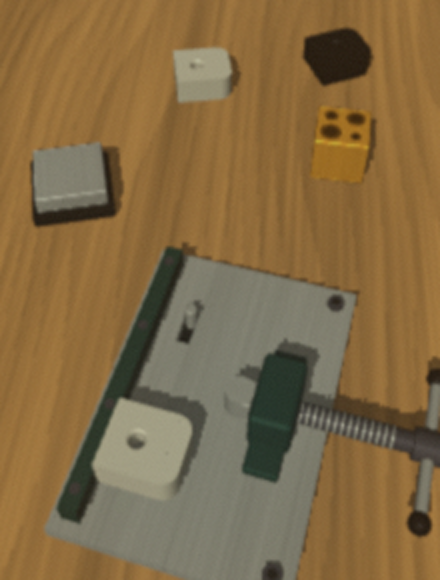

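```bash
cat > plan.py <<'E'
from h import *
import sys
# args: tcp x y z, jaw-axis world angle deg -> row shift/yaw from current measured pose
a=list(map(float,sys.argv[1:])); s=st(); R=np.array(s['tcp_rot'])
d=R.T@(np.array(a[:3])-s['position']); 
cur=np.degrees(np.arctan2(R[1,0],R[0,0]))
print('cur jaw ang',cur.round(2)); 
t=(a[3]-cur+90)%180-90
print('shift',d.round(4),'dist',np.linalg.norm(d).round(4),'world turn',t.round(2),'row yaw (tool y down => neg)',(-t/5).round(3))
E
python3 plan.py 0.5943 -0.2338 0.10 102.5
```

```text
1.6 [ 0.2639 -0.5665  0.2225] [-0.   0.1 -0.3] [ 0.01 -0.01 -0.01] 1.003
cur jaw ang -65.03
shift [-0.1621  0.1225  0.44  ] dist 0.4847 world turn -12.47 row yaw (tool y down => neg) 2.494
```

```bash
python3 -m inch '[[[-0.013,0.0,0.036],0.2],[[-0.027,0.02,0.073],0.4],[[-0.041,0.03,0.11],0.6],[[-0.054,0.04,0.147],0.8],[[-0.068,0.05,0.183],1.0],[[-0.081,0.06,0.22],1.25],[[-0.095,0.07,0.257],1.5],[[-0.108,0.08,0.293],1.7],[[-0.122,0.09,0.33],1.9],[[-0.135,0.1,0.367],2.1],[[-0.149,0.11,0.403],2.3],[[-0.162,0.1225,0.44],2.49]]' -1
python3 -m inch '[[[0,0,0],0],[[0,0,0],0]]'
python3 - <<'E'
from h import *
s=st(); c=cap('wrist','w1'); W=cloud(c)
s_=(abs(W[...,2]-.028)<.004)&(abs(W[...,1]+.225)<.05)&(abs(W[...,0]-.59)<.05)
r=cv2.minAreaRect((W[s_][:,:2]*1000).astype(np.float32)); print(s_.sum(),r)
for n in ['top','side']:
    c=cap(n); W=cloud(c); m=(W[...,2]>.019)&(W[...,2]<.029)&(abs(W[...,0]-.57)<.025)&(abs(W[...,1]-.077)<.025)
    p=W[m]; print(n,len(p),p.mean(0) if len(p) else 0)
    print(np.round(p,4).tolist()[:14])
E
python3 plan.py 0.5943 -0.2338 0.10 102.5
```

```text
time_s: 2.6
position: [0.5958, -0.2326, 0.1001]
tcp_rot: [[0.216, 0.001, 0.976], [-0.976, -0.001, 0.216], [0.001, -1.0, 0.001]]
force: [1.2, -1.5, 0.2]
opening: 0.997
time_s: 2.77
position: [0.5952, -0.2316, 0.099]
tcp_rot: [[0.221, -0.001, 0.975], [-0.975, 0.001, 0.221], [-0.001, -1.0, -0.001]]
force: [0.3, 0.5, -0.6]
opening: 0.999
2.77 [ 0.5952 -0.2316  0.099 ] [ 0.3  0.5 -0.6] [ 0.03  0.02 -0.02] 0.999
4198 ((593.9859008789062, -234.90765380859375), (58.80455017089844, 52.024593353271484), 12.22448444366455)
top 18 [0.57493568 0.06997692 0.02465012]
[[0.5948, 0.079, 0.0289], [0.5932, 0.0702, 0.0196], [0.5928, 0.0675, 0.0239], [0.59, 0.0531, 0.0245], [0.5733, 0.0722, 0.0269], [0.5734, 0.0699, 0.0254], [0.5735, 0.0676, 0.0241], [0.5713, 0.075, 0.0221], [0.5711, 0.0724, 0.0242], [0.5712, 0.0702, 0.0225], [0.5711, 0.0677, 0.0235], [0.5686, 0.0747, 0.0263], [0.5687, 0.0724, 0.0246], [0.5687, 0.0701, 0.0244]]
side 63 [0.57956977 0.06966924 0.02384109]
[[0.5891, 0.0533, 0.0256], [0.5902, 0.0566, 0.0272], [0.5892, 0.0533, 0.0226], [0.5901, 0.0575, 0.0256], [0.5894, 0.0533, 0.0198], [0.5911, 0.0614, 0.0283], [0.5902, 0.0579, 0.0234], [0.591, 0.0626, 0.0272], [0.59, 0.0594, 0.0227], [0.5912, 0.0621, 0.0236], [0.5902, 0.059, 0.0193], [0.5909, 0.0641, 0.0237], [0.5918, 0.0683, 0.027], [0.5913, 0.0629, 0.019]]
2.92 [ 0.5939 -0.235   0.1004] [-0.6 -0.2 -0.4] [-0.04 -0.01 -0.01] 1.0
cur jaw ang -77.53
shift [-0.001   0.0004  0.0007] dist 0.0013 world turn 0.03 row yaw (tool y down => neg) -0.005
```

View pics/w1.png

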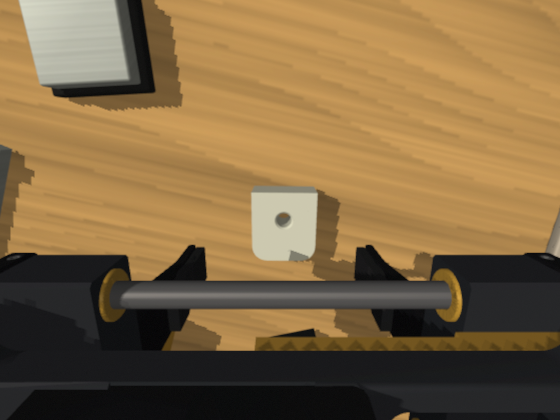

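```bash
python3 -m inch '[[[0,0.025,0.003],0],[[0,0.055,0.003],0],[[0,0.08,0.003],0],[[0,0.09,0.003],0],[[0,0.095,0.003],0],[[0,0.095,0.003],0],[[0,0.095,0.003],0]]' -1
python3 -m inch '[[[0,0,0],0],[[0,0,0],0],[[0,0,0],0],[[0,0,0],0],[[0,0,0],0],[[0,0,0],0],[[0,0,0],0],[[0,0,0],0]]' 1
python3 -c "
from h import *
s=[bot.read_state() for i in range(3)];st()"
```

```text
time_s: 3.5
position: [0.5978, -0.2345, 0.0062]
tcp_rot: [[0.216, 0.002, 0.976], [-0.976, -0.001, 0.216], [0.001, -1.0, 0.002]]
force: [0.1, -0.4, 0.4]
opening: 0.998
time_s: 4.17
position: [0.5974, -0.2333, 0.0052]
tcp_rot: [[0.217, 0.0, 0.976], [-0.976, -0.0, 0.217], [0.0, -1.0, 0.0]]
force: [-0.1, 0.1, 1.9]
opening: 0.596
4.17 [ 0.5974 -0.2333  0.0052] [-0.1  0.1  1.9] [0.03 0.02 0.02] 0.596
```

```bash
python3 -m inch '[[[0,-0.01,0],0],[[0,-0.03,0],0],[[0,-0.06,0],0],[[0,-0.085,0],0],[[0,-0.095,0],0],[[0,-0.095,0],0],[[0,-0.095,0],0]]'
cat > hand.py <<'E'
from h import *
import sys
ss=[]
c=cap('wrist',sys.argv[1]); W=cloud(c); s=bot.read_state(); st()
R=np.array(s['tcp_rot']); Pt=(W-s['position'])@R   # tool coords x jaw,y down,z fwd
np.save('Pt.npy',Pt)
m=(abs(Pt[...,0])<.03)&(abs(Pt[...,2])<.045)&(Pt[...,1]<.0)&(Pt[...,1]>-.035)&(c['pixels'].min(-1)>90)
p=Pt[m]; print(m.sum(),'top y',np.median(p[:,1]).round(4),'x',np.percentile(p[:,0],[1,99]).round(4),'z',np.percentile(p[:,2],[1,50,99]).round(4))
r=cv2.minAreaRect((p[:,[0,2]]*1000).astype(np.float32)); print(r)
# pitch: slope of top y against z and x
t=abs(p[:,1]-np.median(p[:,1]))<.003; q=p[t]
print('slopes x,z',np.linalg.lstsq(np.c_[q[:,[0,2]],np.ones(len(q))],q[:,1],rcond=None)[0].round(3))
cv2.imwrite('pics/'+sys.argv[1]+'m.png',(m*255).astype(np.uint8))
E
python3 hand.py w2
```

```text
time_s: 4.75
position: [0.5971, -0.2332, 0.1002]
tcp_rot: [[0.217, 0.0, 0.976], [-0.976, -0.0, 0.217], [0.0, -1.0, 0.0]]
force: [-1.0, -0.0, -1.7]
opening: 0.595
4.8 [ 0.5963 -0.2327  0.099 ] [ 0.   0.5 -1.1] [ 0.    0.06 -0.03] 0.596
8320 top y -0.0242 x [-0.0245  0.0262] z [-0.0309  0.0124  0.0264]
((-1.236307144165039, -2.770721435546875), (58.86747360229492, 56.58555603027344), 89.90083312988281)
slopes x,z [-0.001 -0.001 -0.024]
```

View pics/w2.png

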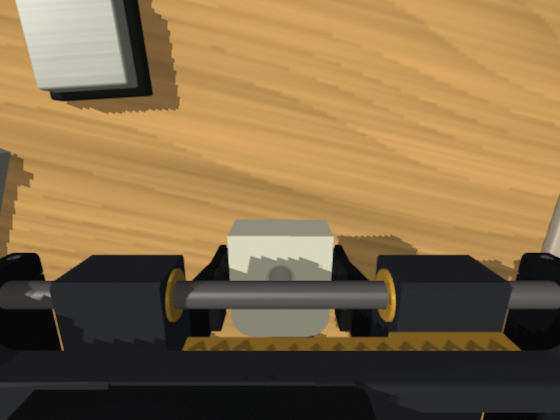

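```bash
cat > bp.py <<'E'
from h import *
import sys
# bender coords of TCP x y (mm), world z (mm) -> shift ; also reports current in bender coords
th=np.radians(-10.6); B=np.array([[np.cos(th),-np.sin(th)],[np.sin(th),np.cos(th)]]); O=np.array([.542,.1415])
s=st(); p=np.array(s['position']); print('now bender',(B.T@(p[:2]-O)*1000).round(1),'z',(p[2]*1000).round(1))
if len(sys.argv)>1:
    a=[float(v) for v in sys.argv[1:4]]; w=np.r_[O+B@(np.array(a[:2])/1000),a[2]/1000]
    R=np.array(s['tcp_rot']); d=R.T@(w-p); cur=np.degrees(np.arctan2(R[1,0],R[0,0])); t=(79.4-cur+90)%180-90
    print('world',w.round(4),'shift',d.round(4),'yaw',(-t/5).round(2))
E
python3 bp.py -20 -62 120
```

```text
4.8 [ 0.5963 -0.2327  0.099 ] [ 0.   0.5 -1.1] [ 0.    0.06 -0.03] 0.596
now bender [ 122.2 -357.9] z 99.0
world [0.5109 0.0842 0.12  ] shift [-0.328  -0.0205 -0.0146] yaw 4.62
```

```bash
python3 -m inch '[[[-0.015,-0.012,-0.001],0.25],[[-0.045,-0.021,-0.002],0.7],[[-0.08,-0.021,-0.004],1.2],[[-0.115,-0.021,-0.005],1.7],[[-0.15,-0.021,-0.007],2.2],[[-0.185,-0.021,-0.008],2.7],[[-0.22,-0.021,-0.01],3.2],[[-0.255,-0.021,-0.011],3.7],[[-0.285,-0.021,-0.013],4.1],[[-0.31,-0.021,-0.014],4.4],[[-0.328,-0.021,-0.015],4.62],[[-0.328,-0.021,-0.015],4.62]]'
python3 -m inch '[[[0,0,0],0],[[0,0,0],0]]'
python3 - <<'E'
from h import *
c=cap('wrist','w3'); W=cloud(c)
th=np.radians(-10.6); B=np.array([[np.cos(th),-np.sin(th)],[np.sin(th),np.cos(th)]]); O=np.array([.542,.1415])
b=(W[...,:2]-O)@B*1000; z=W[...,2]*1000
m=(abs(z-25)<4)&(abs(b[...,0]-40)<12)&(abs(b[...,1]+58)<22); p=b[m]; print('pin',m.sum(),p.mean(0),np.percentile(p,[2,98],axis=0).round(1),np.median(z[m]))
f=(abs(z-32)<2)&(abs(b[...,0]-70)<14)&(abs(b[...,1]+20)<100); r=cv2.minAreaRect(b[f].astype(np.float32)); print('fence top',r)
v,u=np.where(m); print('px',u.mean(),v.mean())
E
python3 bp.py
```

```text
time_s: 5.8
position: [0.5079, 0.0869, 0.1191]
tcp_rot: [[-0.18, -0.007, 0.984], [-0.984, 0.001, -0.18], [-0.0, -1.0, -0.007]]
force: [-0.4, -0.1, -1.2]
opening: 0.599
time_s: 5.97
position: [0.5113, 0.0832, 0.1201]
tcp_rot: [[-0.183, -0.002, 0.983], [-0.983, -0.0, -0.183], [0.001, -1.0, -0.002]]
force: [-0.4, 0.4, -0.9]
opening: 0.596
pin 114 [ 39.89778767 -66.17632473] [[ 35.2 -70.3]
 [ 44.2 -61.9]] 25.345730446988984
fence top ((66.263671875, -18.02240753173828), (20.236379623413086, 196.03118896484375), 0.03621428832411766)
px 284.0964912280702 148.28947368421052
6.02 [0.5117 0.0828 0.1203] [-0.6  0.1 -0.9] [-0.02  0.01  0.06] 0.597
now bender [-19.  -63.3] z 120.3
```

View pics/w3.png

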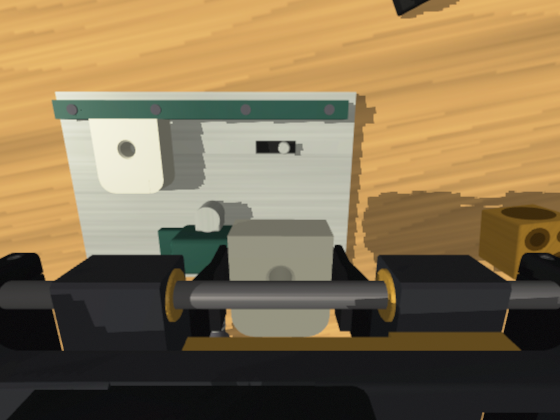

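```bash
python3 -m inch '[[[0,0,0.015],0],[[-0.001,0,0.035],0],[[-0.001,0.015,0.048],0],[[-0.001,0.035,0.051],0],[[-0.001,0.06,0.051],0],[[-0.001,0.075,0.051],0],[[-0.001,0.08,0.051],0],[[-0.001,0.08,0.051],0],[[-0.001,0.08,0.051],0]]'; python3 bp.py 
python3 hand.py w4
```

```text
time_s: 6.77
position: [0.5624, 0.0744, 0.0411]
tcp_rot: [[-0.185, 0.0, 0.983], [-0.983, -0.0, -0.185], [0.0, -1.0, 0.0]]
force: [-0.3, 1.3, -0.7]
opening: 0.594
6.77 [0.5624 0.0744 0.0411] [-0.3  1.3 -0.7] [ 0.01 -0.02 -0.  ] 0.594
now bender [ 32.3 -62.2] z 41.1
6.82 [0.5627 0.0747 0.0417] [-0.2  0.4 -0.6] [0.06 0.01 0.02] 0.598
8494 top y -0.0225 x [-0.0251  0.0256] z [-0.0318  0.0105  0.0254]
((-1.316568374633789, -3.76287841796875), (58.96742630004883, 55.231197357177734), 89.93382263183594)
slopes x,z [ 0.001  0.002 -0.023]
```

View pics/w4.png

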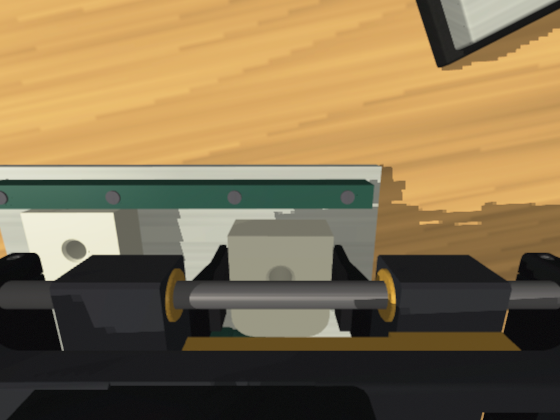

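```bash
python3 -m inch '[[[0,0.004,0],0],[[0,0.008,0],0],[[0,0.009,0],0],[[0,0.009,0],0]]'; for i in 1 2; do python3 -m inch '[[[0,0.0005,0],0],[[0,0.001,0],0],[[0,0.001,0],0]]' | grep -E 'pos|for'; done; python3 bp.py
```

```text
time_s: 7.15
position: [0.5617, 0.0753, 0.0321]
tcp_rot: [[-0.183, -0.0, 0.983], [-0.983, 0.0, -0.183], [0.0, -1.0, -0.0]]
force: [1.3, 0.1, -0.9]
opening: 0.592
position: [0.5618, 0.0753, 0.0311]
force: [-0.7, -0.3, -1.9]
position: [0.5619, 0.0753, 0.0302]
force: [-0.2, 0.2, 0.1]
7.65 [0.5619 0.0753 0.0302] [-0.2  0.2  0.1] [0.05 0.03 0.01] 0.594
now bender [ 31.8 -61.4] z 30.2
```

```bash
for i in 1 2 ; do python3 -m inch '[[[0,0,0.0005],0],[[0,0,0.001],0],[[0,0,0.001],0]]' | grep -E 'pos|for'; done;  for i in 1 2 3; do python3 -m inch '[[[0,0,0.0005],0],[[0,0,0.0005],0],[[0,0,0.0005],0]]' | grep -E 'pos|for'; done
```

```text
position: [0.5625, 0.0751, 0.0301]
force: [-1.2, 1.4, 1.8]
position: [0.5638, 0.0749, 0.0301]
force: [-1.5, -0.2, 2.9]
position: [0.5642, 0.0748, 0.0301]
force: [-2.1, 1.1, 4.0]
position: [0.5648, 0.0747, 0.0301]
force: [-1.4, 0.8, 2.9]
position: [0.5653, 0.0746, 0.0301]
force: [-2.6, 0.2, 3.2]
```

```bash
for i in 1 2 3 4; do python3 -m inch '[[[0,0,0.0003],0],[[0,0,0.0005],0],[[0,0,0.0005],0]]' | grep -E 'pos|for'; done; python3 bp.py
```

```text
position: [0.5658, 0.0745, 0.0301]
force: [-3.2, 0.1, 3.6]
position: [0.5664, 0.0744, 0.0301]
force: [-2.5, 0.5, 3.9]
position: [0.5669, 0.0743, 0.0301]
force: [-2.7, 0.8, 3.9]
position: [0.5674, 0.0742, 0.0301]
force: [-2.5, 1.2, 3.8]
9.9 [0.5674 0.0742 0.0301] [-2.5  1.2  3.8] [0.15 0.48 0.01] 0.593
now bender [ 37.4 -61.4] z 30.1
```

```bash
for i in 1 2 3; do python3 -m inch '[[[0,0,0.0003],0],[[0,0,0.0005],0],[[0,0,0.0005],0]]' | grep -E 'pos|for'; done; python3 hand.py w5
```

```text
position: [0.5676, 0.0742, 0.0301]
force: [-3.6, -0.2, 3.9]
position: [0.5676, 0.0742, 0.03]
force: [-4.3, 0.9, 4.8]
position: [0.5677, 0.0742, 0.03]
force: [-5.1, 1.3, 6.8]
10.7 [0.5677 0.0742 0.03  ] [-5.8  0.5  5.8] [0.17 0.9  0.  ] 0.597
8445 top y -0.0231 x [-0.0258  0.0253] z [-0.0316  0.0107  0.0259]
((-2.019002914428711, 1.1913032531738281), (68.66011810302734, 56.089351654052734), 89.7197265625)
slopes x,z [ 0.001  0.001 -0.023]
```

View pics/w5.png

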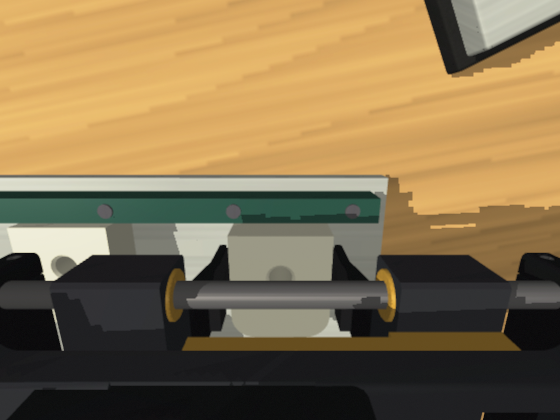

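```bash
for i in 1 2 3 4 5; do python3 -m inch '[[[0.0003,0,0],0],[[0.0006,0,0],0],[[0.0006,0,0],0]]' | grep -E 'pos|for'; done
```

```text
position: [0.5676, 0.0741, 0.03]
force: [-3.9, 3.1, 6.9]
position: [0.5676, 0.074, 0.03]
force: [-3.3, 4.1, 5.0]
position: [0.5676, 0.0738, 0.03]
force: [-4.4, 5.7, 4.8]
position: [0.5675, 0.0733, 0.03]
force: [-3.5, 6.6, 5.2]
position: [0.5674, 0.0726, 0.0299]
force: [-4.1, 5.8, 3.6]
```

```bash
for i in 1 2 3; do python3 -m inch '[[[0.0003,0,0],0],[[0.0005,0,0],0],[[0.0005,0,0],0]]' | grep -E 'pos|for'; done; python3 bp.py
```

```text
position: [0.5672, 0.0719, 0.0297]
force: [-4.5, 4.9, 2.8]
position: [0.5669, 0.0705, 0.0293]
force: [-3.1, 3.0, -1.1]
position: [0.5668, 0.0697, 0.0294]
force: [-3.7, 3.4, -1.5]
12.7 [0.5668 0.0697 0.0294] [-3.7  3.4 -1.5] [0.57 0.8  0.11] 0.595
now bender [ 37.6 -66. ] z 29.4
```

```bash
for i in 1 2; do python3 -m inch '[[[0,0.0005,0],0],[[0,0.001,0],0],[[0,0.001,0],0]]' | grep -E 'pos|for'; done; python3 bp.py
```

```text
position: [0.5668, 0.0694, 0.0287]
force: [-4.4, 1.8, -0.1]
position: [0.5667, 0.0693, 0.0278]
force: [-5.2, 1.2, 0.5]
13.2 [0.5667 0.0693 0.0278] [-5.2  1.2  0.5] [0.29 0.85 0.03] 0.588
now bender [ 37.6 -66.5] z 27.8
```

```bash
python3 -m inch '[[[0,0.0005,-0.0005],0],[[0,0.001,-0.0005],0],[[0,0.0015,-0.0005],0],[[0,0.002,-0.0005],0],[[0,0.002,-0.0005],0]]' | grep -E 'pos|for'; for i in 1 2 3; do python3 -m inch '[[[0,0.0005,0],0],[[0,0.001,0],0],[[0,0.0015,0],0],[[0,0.002,0],0],[[0,0.002,0],0]]' | grep -E 'pos|for'; done; python3 bp.py
```

```text
position: [0.5668, 0.0693, 0.0259]
force: [-4.9, 0.5, 0.9]
position: [0.5668, 0.0694, 0.0238]
force: [-5.2, 1.0, 0.9]
position: [0.5668, 0.0694, 0.0219]
force: [-5.9, 0.4, -0.2]
position: [0.5667, 0.0694, 0.0198]
force: [-5.1, 0.9, -0.3]
14.87 [0.5667 0.0694 0.0198] [-5.1  0.9 -0.3] [0.2  0.85 0.09] 0.595
now bender [ 37.6 -66.3] z 19.8
```

```bash
python3 -m inch '[[[0,0.0005,0],0],[[0,0.001,0],0],[[0,0.0015,0],0],[[0,0.0015,0],0]]' | grep -E 'pos|for'; for i in 1 2 3 4; do python3 -m inch '[[[0,0.0003,0],0],[[0,0.0005,0],0],[[0,0.0005,0],0]]' | grep -E 'pos|for'; done; python3 bp.py
```

```text
position: [0.5667, 0.0694, 0.0183]
force: [-5.4, 1.5, 0.4]
position: [0.5668, 0.0694, 0.0179]
force: [-4.4, 0.3, 0.6]
position: [0.5668, 0.0694, 0.0174]
force: [-5.3, 1.7, 0.1]
position: [0.5667, 0.0694, 0.0172]
force: [-6.4, 1.6, 4.4]
position: [0.5668, 0.0694, 0.0172]
force: [-6.5, 0.9, 6.5]
16.2 [0.5668 0.0694 0.0172] [-6.5  0.9  6.5] [0.18 1.02 0.07] 0.597
now bender [ 37.6 -66.3] z 17.2
```

```bash
python3 -m inch '[[[0,0,0],0],[[0,0,0],0],[[0,0,0],0],[[0,0,0],0],[[0,0,0],0],[[0,0,0],0],[[0,0,0],0]]' -1 | grep -E 'pos|for|open'; python3 -m inch '[[[0,-0.005,0],0],[[0,-0.015,0],0],[[0,-0.035,0],0],[[0,-0.06,0],0],[[0,-0.09,0],0],[[0,-0.11,0],0],[[0,-0.12,0],0],[[0,-0.12,0],0],[[0,-0.12,-0.02],0],[[0,-0.12,-0.04],0],[[0,-0.12,-0.05],0],[[0,-0.12,-0.05],0]]'
python3 - <<'E'
from h import *
th=np.radians(-10.6); B=np.array([[np.cos(th),-np.sin(th)],[np.sin(th),np.cos(th)]]); O=np.array([.542,.1415])
for n in ['wrist','side']:
    c=cap(n,n+'9'); W=cloud(c); b=(W[...,:2]-O)@B*1000; z=W[...,2]*1000
    for nm,y in [('right',-65),('left',58)]:
        m=(abs(z-40)<3.5)&(abs(b[...,0]-34)<33)&(abs(b[...,1]-y)<33); print(n,nm,m.sum(),cv2.minAreaRect(b[m].astype(np.float32)) if m.sum()>5 else 0,np.median(z[m]))
st()
E
```

```text
position: [0.5677, 0.0696, 0.0165]
force: [0.2, 0.4, -0.1]
opening: 0.977
time_s: 17.78
position: [0.5144, 0.0795, 0.1353]
tcp_rot: [[-0.183, -0.006, 0.983], [-0.983, 0.0, -0.183], [0.001, -1.0, -0.006]]
force: [0.1, -0.2, -0.8]
opening: 1.003
wrist right 4086 ((33.756011962890625, -66.5393295288086), (57.65066146850586, 51.99761199951172), 0.11081790179014206) 40.4986459321382
wrist left 4211 ((33.764976501464844, 57.255859375), (53.542633056640625, 57.5683708190918), 89.875244140625) 40.48819032553946
side right 938 ((33.73727798461914, -66.27529907226562), (53.01893615722656, 58.77546691894531), 88.9390640258789) 39.1716184727548
side left 1445 ((33.663185119628906, 56.96637725830078), (58.366050720214844, 53.06825256347656), 0.3901006281375885) 39.14409482777303
17.88 [0.5187 0.0788 0.1361] [ 0.2 -0.5  0. ] [ 0.04  0.02 -0.03] 1.001
```

View pics/wrist9.png

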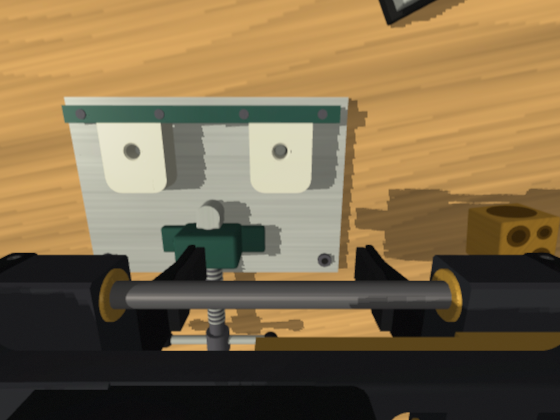

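View pics/side9.png

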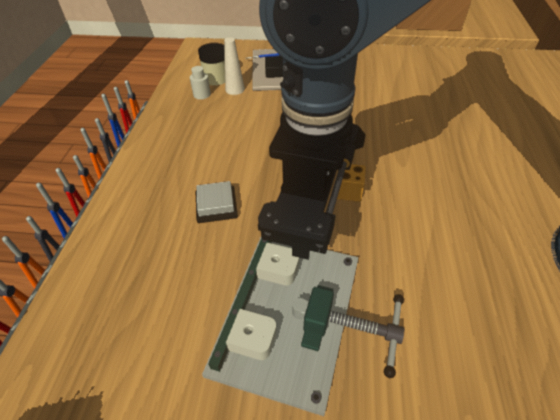

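The wrist view shows both shoes against the fence, with the right one's hole at (280,151) and the pin inside it. Both tops are at the same height and the right shoe's x matches the left's. The gripper is clear.

```bash
python3 -m inch '[[[0,0,0],0],[[0,0,0],0],[[0,0,0],0]]' | grep -E 'time|for'; python3 -c "
from rig import bot
print(bot.hand_in())"
```

```text
time_s: 18.13
force: [0.2, -0.8, 0.2]
the job is handed in; nothing more can be done
None
```

The loose white shoe is fitted on the right pin, flat on the bed with its back against the fence, and the job was handed in at 18.1 s.

**How it went:**
- I gripped the shoe by its flat sides and rested it on the pin with about 4–7 N. I slid it to the fence, then nudged it along in roughly 0.5 mm steps.
- The downward load vanished when the hole met the pin, at bender y of about -66 mm, and the shoe went down 13 mm with almost no resistance.
- It met the bed with about 6.5 N. I then let go and backed the gripper away.

**Last checks:**
- **Height:** its top is level with the fitted left shoe's, about 40.5 mm by the wrist camera and 39.2 mm by the side camera for both shoes.
- **Position:** its centre is at bender x = 33.8 mm (34 mm wanted).
- **Squareness:** it is within 0.1° of the bender's axes by the wrist camera. The side camera, which is coarser here, reads about 1° off.
- **Other things:** the left shoe, dapping block and bench block look undisturbed. The black shoe was hidden in the last two pictures, so I did not recheck it, but the arm never came near it at low height.

No check failed. The highest force I read was about 8 N in total, during the slide to the fence and the nudging.

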